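Roll the cap strips home on a PCR plate

TASK

Slide the PCR plate into the corner of the capping nest until it lies flat and square against both stops. Then, with the hand roller, press all twelve cap strips fully home in one unbroken pass of firm, steady pressure: do not lift the roller off between the first strip going home and the last, do not bear so hard that the tubes crack, and keep the fingers off the caps. Finally stand the roller back in its cradle, with the plate still against its stops and everything else on the bench left where it was.

Things in the scene. Friction and masses are not known exactly. Their poses are not given: they have to be found in the camera images.
- nest: Capping nest, fixed to the bench (place and yaw vary, height by some mm): grey housing 190 x 146 x 30 mm under a steel deck with two black stops in an L, 10 mm thick, 9 mm tall: a far one (face 63.9 mm along +x, spanning y -29 to 53 mm) and a side one (face 42.7 mm along +y, spanning x -46 to 74 mm). Origin: on the underside, below the seat; x points at the far stop, y at the side stop, z up.
- seat (a point): The seat on the nest's deck: centre of the rectangle that the plate covers when home, on the deck's top face (46 mm above the nest's origin). Axes as the nest's. The deck reaches 100 mm to -x and 79 mm to -y of it; those sides are open. The deck is sprung, its preload unknown: it holds up to somewhere between 2 and 25 N of downward push, then sinks 1 mm for each further 12 N, 4 mm at most.
- plate: White 96-well PCR plate, loose on the deck, 12 to 22 mm short of home in x and in y and up to 0.1 rad askew: 127.8 mm (x) x 85.4 mm (y) x 16 mm, about 0.25 kg with caps. Origin: centre of its underside; axes match the seat's when home. Tubes crack if the roller bears on it with more than 35 N.
- caps1: First of twelve blue strips of eight caps lying across the plate: 74 mm in y, 7.4 mm in x, 9 mm apart, numbered from the plate's -x end to its +x end; this one at -49.5 mm. Origin: 2 mm below the strip's flat top, 16 mm above the plate's origin when home. At the start all stand about 3 mm proud of home.
- caps2: Cap strip 2, as caps1, -40.5 mm along the plate's x. Each strip slides straight down into its wells and stays where it is pushed; that takes about 8 N a strip (friction all the way; the drum can bear on two at once), then it stops firmly. Home, its flat top stands 18 mm above the plate's underside.
- caps3: Cap strip 3, as caps1, -31.5 mm along the plate's x.
- caps4: Cap strip 4, as caps1, -22.5 mm along the plate's x.
- caps5: Cap strip 5, as caps1, -13.5 mm along the plate's x.
- caps6: Cap strip 6, as caps1, -4.5 mm along the plate's x.
- caps7: Cap strip 7, as caps1, 4.5 mm along the plate's x.
- caps8: Cap strip 8, as caps1, 13.5 mm along the plate's x.
- caps9: Cap strip 9, as caps1, 22.5 mm along the plate's x.
- caps10: Cap strip 10, as caps1, 31.5 mm along the plate's x.
- caps11: Cap strip 11, as caps1, 40.5 mm along the plate's x.
- caps12: Cap strip 12, as caps1, 49.5 mm along the plate's x.
- roller: Hand roller, loose, standing upright in its cradle, about 0.3 kg: dark rubber drum 32 mm diameter, 80 mm long, turning freely on an axle along y, between two aluminium cheeks (30 mm in x, outer faces 96 mm apart, feet 6 mm above the drum's lowest line). Origin: lowest line of the drum, at its middle; z up.
- grip (a point): Centre of the roller's orange upright grip, 79 mm above the roller's origin: 24 mm (roller x) x 62 mm (roller y) x 46 mm tall, on an aluminium bridge whose top is 56 mm above the roller's origin. Axes as the roller's.
- cradle: The roller's blue cradle, fixed to the bench left or right of the nest (place and yaw vary), 75 x 125 mm. The cheeks' feet stand on two rails 16 mm up, between lips 8 mm taller, with 3 mm play in x and 2.5 mm in y; the drum hangs clear. Origin: centre of its underside; parked, the roller's origin is 10 mm above it and their axes agree (either way round).
- tipbox: Pipette tip box with yellow tips, 84 x 122 x 62 mm, loose, on the other side of the nest from the cradle. Origin: centre of underside. Leave alone.
- bottle: Amber bottle, 64 mm diameter, 150 mm tall, loose. Origin: centre of underside. Leave alone.
- tube_rack: Green rack of small tubes, 70 x 150 x 50 mm, loose. Origin: centre of underside. Leave alone.
- pipette: White pipette lying on the bench beyond the nest, 235 mm long, 34 mm wide, 22 mm tall, loose. Origin: on the bench, about mid-length. Leave alone.
- marker: Marker pen lying on the bench beyond the nest, 125 mm long, 11 mm thick, loose. Origin: middle of its underside. Leave alone.
- waste_tub: Red open tub, 110 x 90 x 70 mm, loose. Origin: centre of underside. Leave alone.
Not all that is in view belongs to the job. What is meant by the nest is not orange, and is the smaller of those in its own colour.

How it is judged:
By the outcome, as a careful person would: the job done as asked, in the order asked, and still so for the second after the job is handed in, with the robot touching nothing.
It also fails if it takes over 72 s, if anything falls off the work surface, if the arm or the gripper's body presses on something with over 40 N, if the wrist force passes 120 N, or if a joint passes its speed limit or range.

ROBOT

A 6-joint arm with a two-finger parallel gripper is mounted at the origin on the work surface. World frame = base frame: x ahead of the robot, y to its left, z up, the work surface at z = 0. Lengths are in mm, angles in rad, forces in N, time in s.
With the tool pointing down it reaches from about 275 to 825 mm from the base axis. Payload 4.9 kg.
Tool frame: the origin (TCP) lies midway between the tips of the shut fingers; the grasp point (between the pads) lies 19 mm behind it; z points along the fingers, y is the line along which they close (so a half turn about z gives the same grasp; the last joint's range is limited). The gripper opens to 85 mm and grips with 20 to 120 N. Pads are 22 mm wide; open, the fingers measure 114 mm over their backs; the gripper's body (76 mm by 85 mm) begins 54 mm behind the grasp point. The pads swing forward as they close: fully open they stand 13 mm farther back than shut.
Start: joints at [-1.259, 0.326, -0.193, 1.052, 0, 1.437], TCP at [237.163, -496.258, 231.281] pointing down, gripper open.
Joint ranges: [-2.65, 2.65], [-0.97, 1.79], [-1.3, 1.35], [-1.93, 2.1], [-1.47, 1.37], [-3.14, 3.14]. Speed limits (rad/s): [2.57, 2.57, 3.14, 3.14, 3.14, 3.14].

INTERFACE

Orientations are given as a rotation vector (axis times angle).
In Python, from plant import sensors, viewer, robot gives the robot as it stands.
- The arm moves only by the tool play_rows, never from a script. Its argument "steps" is a list of rows, each a list of 3 entries, a list of its own where there are three numbers: the shift along the tool's x, y, z in mm, then the turn about the tool's z in degrees, then the opening, from 0 (shut) to 1 (fully open). A call has 1 to 5 rows; each row shifts and turns the commanded pose from where the row before left it, along the tool's axes as they then stand; what a row does not reach is not made up. A row lasts 1/8 s, in which the tool goes at most 62.5 mm and 10.7 degrees, less where a joint would pass 70% of its speed; a pose out of reach is approached as far as the arm can. A call is refused whole if a number of a shift passes 62.5 or a number of a turn 10.7, either way. A call with a gripper value outside its range is refused whole. The fingers move at their own pace and stop on an object; "newtons" is the grip in N (left out, the last holds). Time passes only in rows, so rows that do not move let the fingers close. It gives the time, the measured TCP pose, the force, the opening and the grip force at its end, in the units of the state.
- sensors.observe(): the state, without advancing time (a new reading comes with each control period).
- viewer.read_camera(name): name is "scene" or "top" or "wrist"; returns a dict with "pixels" (420x560x3 uint8, red, green, blue), "K" (3x3 intrinsics, pixels), "view" (4x4, takes a point from world to camera coordinates). Camera axes: x right, y down, z forward; pixel columns grow to the right and rows downward; lengths in mm; the calibration is good to about 2 mm. A picture is of the moment at which its call begins. There is no depth.
- robot.sign_off(): hands the job in; it is judged then, once.
The state is a dict: "t": time; "qpos": joint angles; "joint_vel": joint speeds; "joint_efforts": joint torques, N m; "ee_pos": TCP position; "tcp_rot": TCP orientation; "wrist_force": force on the tool from outside, world axes, zero at the start; "wrist_torque": the same for the moment, N m; "opening": opening from 0.0 (shut) to 1.0 (fully open); "grip_force": force on a finger pad.
Only numpy, scipy, OpenCV 4.12 (cv2) and the standard library are available. Lean on these libraries where they do the work, as an engineer would, in place of code of your own. Each camera call takes 0.05 s, during which the arm holds its last target. There are 200 camera calls.

## Working session

There is one attempt and no reset: what is moved stays moved. The work goes in short steps, Python scripts to look and compute and a tool call to move; the robot and the scene stay as the last step left them, time stands still between calls to the robot, and variables do not carry over. Pictures are saved under pics/ and viewed, at most 10 in all, crops included, and the job is handed in when it is done.

Besides the shell and the picture viewer there is one more tool, called by a JSON object that holds its "api" and its "payload". play_rows: Moves the arm, as the interface text tells. Its arguments: {"type":"object","properties":{"steps":{"type":"array","items":{"type":"array"}},"newtons":{"type":"number"}},"required":["steps"]}

```bash
ls; mkdir -p pics; python3 - <<'E'
from plant import sensors, viewer, robot
import cv2,numpy as np,pickle
s=sensors.observe();print({k:np.round(v,3) for k,v in s.items()})
d={}
for n in("scene","top","wrist"):
    c=viewer.read_camera(n);d[n]=c;cv2.imwrite(f"pics/a_{n}.png",c["pixels"][:,:,::-1]);print(n,c["K"].round(1).tolist(),c["view"].round(4).tolist())
pickle.dump(d,open("a.pkl","wb"))
E
```

```text
pics
{'t': np.float64(0.0), 'qpos': array([-1.259,  0.327, -0.194,  1.052,  0.   ,  1.437]), 'joint_vel': array([ 0.003, -0.   ,  0.001,  0.001, -0.001,  0.001]), 'joint_efforts': array([ 0.0000e+00, -4.4340e+01,  2.6244e+01,  1.5000e-02, -0.0000e+00,
        0.0000e+00]), 'ee_pos': array([ 236.966, -495.674,  230.481]), 'tcp_rot': array([-3.062, -0.694,  0.   ]), 'wrist_force': array([-0.095,  0.615,  0.348]), 'wrist_torque': array([-0.016, -0.05 , -0.005]), 'grip_force': np.float64(0.0), 'opening': np.float64(1.001)}
scene [[430.8, 0.0, 274.8], [0.0, 430.8, 218.4], [0.0, 0.0, 1.0]] [[-0.5768, 0.8169, 0.0068, 269.4804], [0.5354, 0.3843, -0.7521, -228.1237], [-0.617, -0.4302, -0.659, 1603.42], [0.0, 0.0, 0.0, 1.0]]
top [[527.2, 0.0, 282.8], [0.0, 527.2, 209.3], [0.0, 0.0, 1.0]] [[-0.0044, -1.0, 0.0072, 20.6107], [-0.9955, 0.0037, -0.0949, 504.8606], [0.0949, -0.0076, -0.9955, 1333.2756], [0.0, 0.0, 0.0, 1.0]]
wrist [[313.5, 0.0, 286.1], [0.0, 313.5, 201.2], [0.0, 0.0, 1.0]] [[0.4311, -0.9023, -0.0001, -548.6815], [-0.8715, -0.4164, 0.2589, -34.5559], [-0.2337, -0.1115, -0.9659, 378.2763], [0.0, 0.0, 0.0, 1.0]]
```

View pics/a_top.png

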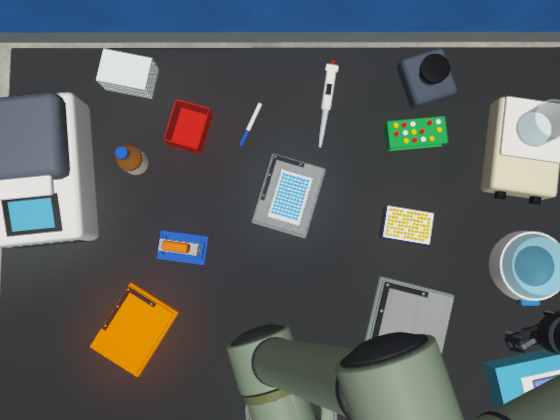

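View pics/a_scene.png

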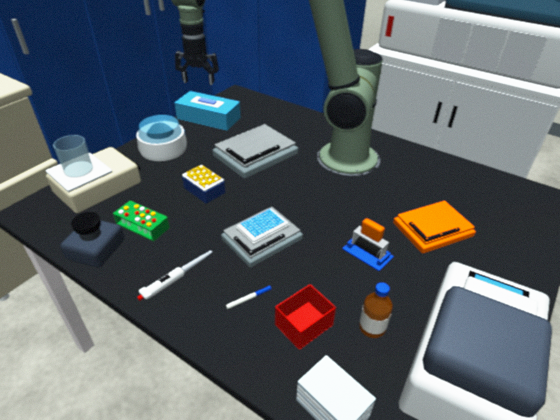

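The top view shows the loaded grey nest (smaller one, under the blue caps) at about (290,195), the cradle with its orange grip at (183,248), and the tip box at (408,225). The orange nest (135,330) and the larger grey one (410,320) are decoys.

```bash
cat > h.py <<'E'
import numpy as np,cv2,pickle
from scipy.spatial.transform import Rotation as Ro
from plant import sensors,viewer,robot
def cam(n,f=None):
    c=viewer.read_camera(n)
    if f: cv2.imwrite(f"pics/{f}.png",c["pixels"][:,:,::-1]); pickle.dump(c,open(f"pics/{f}.pkl","wb"))
    return c
def ray(c,uv,z):
    uv=np.atleast_2d(uv).astype(float);R=c["view"][:3,:3];o=-R.T@c["view"][:3,3]
    d=np.c_[uv,np.ones(len(uv))]@np.linalg.inv(c["K"]).T@R
    return o+d*((z-o[2])/d[:,2])[:,None]
def proj(c,P):
    P=np.atleast_2d(P);q=(P@c["view"][:3,:3].T+c["view"][:3,3])@c["K"].T
    return q[:,:2]/q[:,2:]
def blobs(c,lo,hi,amin=30):
    m=cv2.inRange(cv2.cvtColor(c["pixels"],cv2.COLOR_RGB2HSV),lo,hi)
    cs=cv2.findContours(m,cv2.RETR_EXTERNAL,cv2.CHAIN_APPROX_NONE)[0]
    return m,sorted([k for k in cs if cv2.contourArea(k)>amin],key=cv2.contourArea,reverse=True)
def state():
    s=sensors.observe();R=Ro.from_rotvec(s["tcp_rot"]).as_matrix()
    return s,R,np.arctan2(R[1,0],R[0,0])
def go(xyz,yaw):
    "shift in tool axes (before turning) and turn about tool z, from measured pose"
    s,R,y=state();d=R.T@(np.array(xyz)-s["ee_pos"]);a=(yaw-y+np.pi/2)%np.pi-np.pi/2
    print("tool yaw %.2f deg; shift"%np.degrees(y),d.round(1),"turn about tool z %.2f"%-np.degrees(a),"final yaw",np.degrees(y+a).round(1))
E
python3 - <<'E'
from h import *
d=pickle.load(open("a.pkl","rb"));c=d["top"]
s,R,y=state();w=d["wrist"]["view"];o=-w[:3,:3].T@w[:3,3]
print("cam in tool",R.T@(o-s["ee_pos"]),"axes in tool\n",(w[:3,:3]@R).round(3))
for nm,lo,hi,z in(("caps",(90,80,120),(110,255,255),67),("orange",(8,180,180),(18,255,255),110),("cradleblue",(108,150,100),(125,255,255),20)):
    for k in blobs(c,lo,hi)[1]:
        r=cv2.minAreaRect(k)
        if 100<r[0][0]<450 and r[0][1]>60: print(nm,np.round(r[0],1),np.round(r[1],1),round(r[2],1),ray(c,r[0],z).round(1),ray(c,cv2.boxPoints(r),z)[:,:2].round(0).tolist())
E
```

```text
cam in tool [  64.48371386   -1.02675089 -143.55448524] axes in tool
 [[-0.     1.    -0.001]
 [-0.966 -0.    -0.259]
 [-0.259  0.001  0.966]]
caps [181.9 247.2] [48.1 28.7] 7.8 [[407.7 268.7  67. ]] [[381.0, 332.0], [451.0, 323.0], [435.0, 205.0], [364.0, 214.0]]
caps [292.8 186. ] [26.4  5.6] 15.9 [[559.2  -6.5  67. ]] [[562.0, 27.0], [575.0, 23.0], [557.0, -40.0], [543.0, -36.0]]
caps [121.  152.5] [11. 12.] 90.0 [[645.7 424.8  67. ]] [[660.0, 440.0], [660.0, 410.0], [632.0, 409.0], [632.0, 440.0]]
caps [290.9 193. ] [26.4  5.6] 16.4 [[541.8  -1.4  67. ]] [[544.0, 32.0], [558.0, 28.0], [539.0, -35.0], [525.0, -31.0]]
caps [285.8 210. ] [26.4  5.6] 15.9 [[499.   11.3  67. ]] [[501.0, 45.0], [515.0, 41.0], [497.0, -22.0], [483.0, -18.0]]
caps [287.9 203. ] [26.5  5.6] 15.9 [[516.4   6.1  67. ]] [[519.0, 40.0], [532.0, 36.0], [514.0, -28.0], [500.0, -24.0]]
caps [243.7 137.6] [ 3.3 16.6] 24.4 [[683.  116.9  67. ]] [[666.0, 129.0], [704.0, 112.0], [701.0, 104.0], [662.0, 122.0]]
caps [295.4 177.5] [26.2  2.4] 16.4 [[580.8 -12.9  67. ]] [[587.0, 19.0], [593.0, 18.0], [574.0, -45.0], [568.0, -44.0]]
orange [174.5 246.3] [23.9  8.1] 8.1 [[408.9 278.7 110. ]] [[404.0, 308.0], [423.0, 306.0], [414.0, 249.0], [395.0, 252.0]]
cradleblue [182.1 247.2] [48.4 29.1] 8.1 [[408.9 276.8  20. ]] [[381.0, 343.0], [455.0, 334.0], [437.0, 211.0], [363.0, 220.0]]
cradleblue [121.  152.5] [11. 12.] 90.0 [[655.4 439.1  20. ]] [[670.0, 455.0], [670.0, 424.0], [641.0, 423.0], [641.0, 454.0]]
cradleblue [243.5 138. ] [ 3.6 16.5] 26.6 [[692.9 120.5  20. ]] [[675.0, 134.0], [715.0, 115.0], [710.0, 107.0], [671.0, 126.0]]
```

{"api": "play_rows", "payload": {"steps": [[[0, 0, 0], -9.7, 1], [[0, 0, 0], -9.7, 1], [[0, 0, 0], -9.7, 1], [[0, 0, 0], -9.7, 1], [[0, 0, 0], -9.7, 1]]}}

```text
t: 0.78
ee_pos: [237.1, -496.0, 230.9]
tcp_rot: [-2.502, -1.898, -0.0]
wrist_force: [-0.5, -0.2, -0.8]
opening: 0.999
grip_force: 0.0
```

{"api": "play_rows", "payload": {"steps": [[[50, 14.5, 1], 0, 1], [[50, 14.5, 1], 0, 1], [[50, 14.5, 1], 0, 1], [[50, 14.5, 1], 0, 1], [[50, 14.5, 1], 0, 1]]}}

```text
t: 1.4
ee_pos: [376.2, -274.3, 226.2]
tcp_rot: [-2.509, -1.891, -0.0]
wrist_force: [0.7, 0.1, 1.0]
opening: 0.998
grip_force: 0.0
```

{"api": "play_rows", "payload": {"steps": [[[50, 14.5, 1], 0, 1], [[50, 14.5, 1], 0, 1], [[50, 14.5, 1], 0, 1], [[50, 14.5, 1], 0, 1], [[50, 14.5, 1], 0, 1]]}}

```text
t: 2.02
ee_pos: [514.7, -53.8, 221.1]
tcp_rot: [2.508, 1.892, -0.0]
wrist_force: [0.2, -1.1, 0.0]
opening: 1.004
grip_force: 0.0
```

{"api": "play_rows", "payload": {"steps": [[[0, 0, 0], 0, 0], [[0, 0, 0], 0, 0]]}}

```text
t: 2.28
ee_pos: [513.5, -55.4, 220.9]
tcp_rot: [-2.507, -1.892, 0.002]
wrist_force: [0.1, -0.8, 0.1]
opening: 0.602
grip_force: 0.0
```

```bash
python3 - <<'E'
from h import *
s,R,y=state();print(s["ee_pos"],np.degrees(y),s["t"],s["qpos"].round(2));cam("wrist","b")
E
```

```text
[513.54664781 -55.39027316 220.906074  ] 74.07345261545701 2.275 [-0.25  0.27 -0.29  1.   -0.    1.6 ]
```

View pics/b.png

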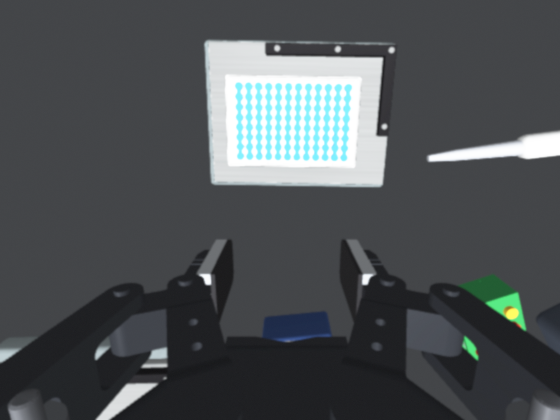

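The wrist view shows the plate at (227..360, 75..167) on the steel deck (207..395, 40..186), with the far stop's face at column ~381 and the side stop's face at row ~57. Image right is nest +x and image up is nest +y.

```bash
cat > m.py <<'E'
from h import *
def edge(g,p0,p1,n,half=7,n_s=40):
    "subpixel step edge points along segment p0-p1, scanning along direction n"
    out=[]
    t=np.linspace(-half,half,8*half+1)
    for a in np.linspace(0,1,n_s):
        p=np.array(p0)*(1-a)+np.array(p1)*a; q=(p+np.outer(t,n)).astype(np.float32)
        v=cv2.remap(g,q[None,:,0],q[None,:,1],cv2.INTER_LINEAR)[0].astype(float)
        d=np.abs(np.gradient(cv2.GaussianBlur(v[:,None],(1,9),0)[:,0]));k=d.argmax();w=d[max(0,k-6):k+7]
        out.append(p+np.array(n)*(t[max(0,k-6):k+7]@w/w.sum()))
    return np.array(out,np.float32)
def line(P):
    P=P[:,:2].astype(np.float32);vx,vy,x,y=cv2.fitLine(P,cv2.DIST_HUBER,0,.01,.01).ravel()
    return np.array([x,y]),np.array([vx,vy])
def isect(a,b):
    s=np.linalg.solve(np.c_[a[1],-b[1]],b[0]-a[0]);return a[0]+a[1]*s[0]
E
python3 - <<'E'
from m import *
c=pickle.load(open("pics/b.pkl","rb"));g=cv2.cvtColor(c["pixels"],cv2.COLOR_RGB2GRAY)
hsv=cv2.cvtColor(c["pixels"],cv2.COLOR_RGB2HSV)
for z in (62,):
    m=((g>225)|((hsv[...,1]>80)&(hsv[...,2]>150))).astype(np.uint8)*255;m[:60]=0;m[190:]=0;m[:,:210]=0;m[:,378:]=0
    m=cv2.morphologyEx(m,cv2.MORPH_OPEN,np.ones((3,3)))
    k=max(cv2.findContours(m,0,1)[0],key=cv2.contourArea);r=cv2.minAreaRect(k);print(r)
    print(cv2.boxPoints(r).round(1).tolist())
far=edge(g,(384,66),(381,128),(1,0),6);side=edge(g,(272,57),(372,58),(0,1),6)
left=edge(g,(207,55),(211,175),(1,0),6);bot=edge(g,(220,184),(372,184),(0,1),6)
for nm,e in zip(("far","side","left","bot"),(far,side,left,bot)):
    p=line(e);n=np.array([-p[1][1],p[1][0]]);print(nm,p[0].round(1),np.degrees(np.arctan2(*p[1][::-1])).round(2),"resid",np.abs((e-p[0])@n).mean().round(2))
print(g[100,200:240].tolist());print(g[100,350:400].tolist());print(g[30:85,300].tolist());print(g[155:195,300].tolist())
E
```

```text
((292.29229736328125, 120.54815673828125), (138.10018920898438, 93.27925109863281), 0.9877603054046631)
[[222.39999389648438, 166.0], [224.10000610351562, 72.69999694824219], [362.1000061035156, 75.0999984741211], [360.5, 168.39999389648438]]
far [379.1  98.6] -85.04 resid 0.06
side [312.3  55.9] 0.94 resid 0.07
left [207.3 111.9] 87.31 resid 0.12
bot [296.  185.5] 0.92 resid 0.15
[70, 70, 69, 69, 69, 71, 94, 149, 194, 204, 213, 222, 224, 224, 224, 224, 224, 224, 224, 224, 224, 224, 224, 225, 227, 238, 250, 254, 255, 255, 255, 255, 255, 255, 255, 255, 252, 229, 214, 211]
[239, 253, 254, 255, 255, 255, 255, 254, 251, 235, 220, 219, 221, 220, 220, 220, 220, 220, 220, 220, 220, 220, 219, 219, 219, 219, 219, 213, 181, 115, 52, 39, 50, 55, 56, 56, 55, 55, 55, 54, 56, 61, 66, 69, 69, 69, 70, 70, 69, 69]
[69, 69, 69, 70, 70, 70, 69, 70, 69, 69, 84, 121, 142, 111, 73, 61, 61, 60, 60, 61, 60, 60, 58, 55, 47, 82, 156, 214, 226, 226, 226, 227, 228, 229, 227, 226, 225, 225, 226, 225, 224, 223, 223, 224, 226, 230, 237, 246, 253, 254, 255, 255, 255, 245, 226]
[252, 248, 245, 249, 254, 255, 255, 255, 255, 254, 254, 251, 231, 218, 218, 219, 218, 219, 220, 221, 222, 221, 221, 221, 222, 223, 220, 207, 193, 193, 167, 106, 72, 70, 69, 70, 70, 69, 70, 69]
```

```bash
cat >> m.py <<'E'
def fit(c,segs,zs):
    """segs: name->(p0,p1,scan dir,half). returns nest/plate lines in world"""
    g=cv2.cvtColor(c["pixels"],cv2.COLOR_RGB2GRAY);o={}
    for k,(a,b,n,h) in segs.items(): o[k]=line(ray(c,edge(g,a,b,n,h),zs[k]))
    return o
def dist(a,b):
    n=np.array([-a[1][1],a[1][0]]);return abs((b[0]-a[0])@n)
def yawof(l,quad):
    a=np.degrees(np.arctan2(l[1][1],l[1][0]));return (a-quad+90)%180-90+quad
E
python3 - <<'E'
from m import *
c=pickle.load(open("pics/b.pkl","rb"))
S=dict(far=((382,66),(378,128),(1,0),6),side=((272,55),(372,57),(0,1),6),left=((206,55),(210,175),(1,0),6),bot=((220,184),(372,187),(0,1),6),
 pl=((226,85),(228,158),(1,0),6),pr=((360,85),(355,158),(1,0),6),pt=((235,75),(350,78),(0,-1),6),pb=((235,166),(350,168),(0,1),6))
for zd in (40,46,50,54):
    L=fit(c,S,{k:zd+(16 if k[0]=='p' else 0) for k in S})
    print(zd,"deck x %.1f (163.9) y %.1f (121.7) plate %.1f (127.8) %.1f (85.4)"%(dist(L["far"],L["left"]),dist(L["side"],L["bot"]),dist(L["pl"],L["pr"]),dist(L["pt"],L["pb"])),
     [(k,round(yawof(L[k],74 if k in("far","left","pl","pr") else -16),2)) for k in L])
E
```

```text
40 deck x 169.8 (163.9) y 126.5 (121.7) plate 125.6 (127.8) 83.9 (85.4) [('far', np.float32(73.23)), ('side', np.float32(-16.89)), ('left', np.float32(73.11)), ('bot', np.float32(-16.83)), ('pl', np.float32(73.31)), ('pr', np.float32(73.22)), ('pt', np.float32(-16.66)), ('pb', np.float32(-16.72))]
46 deck x 166.7 (163.9) y 124.1 (121.7) plate 123.2 (127.8) 82.3 (85.4) [('far', np.float32(73.23)), ('side', np.float32(-16.89)), ('left', np.float32(73.11)), ('bot', np.float32(-16.83)), ('pl', np.float32(73.31)), ('pr', np.float32(73.22)), ('pt', np.float32(-16.66)), ('pb', np.float32(-16.72))]
50 deck x 164.6 (163.9) y 122.6 (121.7) plate 121.5 (127.8) 81.2 (85.4) [('far', np.float32(73.23)), ('side', np.float32(-16.89)), ('left', np.float32(73.11)), ('bot', np.float32(-16.83)), ('pl', np.float32(73.31)), ('pr', np.float32(73.22)), ('pt', np.float32(-16.66)), ('pb', np.float32(-16.72))]
54 deck x 162.5 (163.9) y 121.0 (121.7) plate 119.9 (127.8) 80.1 (85.4) [('far', np.float32(73.23)), ('side', np.float32(-16.89)), ('left', np.float32(73.11)), ('bot', np.float32(-16.83)), ('pl', np.float32(73.31)), ('pr', np.float32(73.22)), ('pt', np.float32(-16.66)), ('pb', np.float32(-16.72))]
```

```bash
python3 - <<'E'
from m import *
c=pickle.load(open("pics/b.pkl","rb"))
S=dict(far=((382,66),(378,128),(1,0),6),side=((272,55),(372,57),(0,1),6),left=((206,55),(210,175),(1,0),6),bot=((220,184),(372,187),(0,1),6),
 pl=((226,85),(228,158),(1,0),6),pr=((360,85),(355,158),(1,0),6),pt=((235,75),(350,78),(0,-1),6),pb=((235,166),(350,168),(0,1),6))
zd=51.7
L=fit(c,S,{k:zd+(1 if k[0]=='p' else 0) for k in S})
y=np.radians(-16.87);X=np.array([np.cos(y),np.sin(y)]);Y=np.array([-X[1],X[0]])
C=isect(L["far"],L["side"]);seat=C-63.9*X-42.7*Y
pc=np.mean([isect(L[a],L[b]) for a in("pl","pr") for b in("pt","pb")],0)
print("corner",C,"seat",seat,"plate size",dist(L["pl"],L["pr"]),dist(L["pt"],L["pb"]),"plate rel seat",(pc-seat)@X,(pc-seat)@Y,"deck size",dist(L["far"],L["left"]),dist(L["side"],L["bot"]))
# caps: hue mask columns centroid
hsv=cv2.cvtColor(c["pixels"],cv2.COLOR_RGB2HSV);m=cv2.inRange(hsv,(85,90,120),(115,255,255));m[:75]=0;m[168:]=0;m[:,:225]=0;m[:,362:]=0
v,u=np.nonzero(m);p=m[80:162].sum(0).astype(float);print(u.min(),u.max(),v.min(),v.max(),(m[100:140].mean(0)[230:360]).astype(int).tolist())
# seat push targets
print("pad y push start (plate -y face, 25 out):",seat+X*((pc-seat)@X-0)+Y*((pc-seat)@Y-42.7-30)); s,R,yy=state();print(s["ee_pos"])
np.savez("nest.npz",seat=seat,X=X,Y=Y,pc=pc)
E
```

```text
corner [630.13275   34.447906] seat [556.59105568  12.12932723] plate size 126.951614 84.80062 plate rel seat -18.541430961019522 -16.905143888454123 deck size 163.70692 121.90767
236 350 83 160 [0, 0, 0, 0, 0, 0, 12, 121, 223, 255, 242, 133, 38, 0, 0, 0, 51, 133, 255, 255, 191, 89, 0, 0, 0, 0, 82, 165, 255, 255, 153, 76, 0, 0, 0, 0, 82, 216, 255, 255, 127, 25, 0, 0, 0, 6, 121, 242, 255, 204, 95, 0, 0, 0, 0, 57, 153, 255, 255, 159, 57, 0, 0, 0, 0, 102, 178, 255, 248, 133, 31, 0, 0, 0, 25, 121, 216, 255, 229, 108, 12, 0, 0, 0, 57, 165, 235, 255, 191, 70, 0, 0, 0, 31, 102, 184, 255, 235, 165, 51, 0, 0, 0, 44, 114, 204, 255, 229, 133, 44, 0, 0, 19, 63, 159, 223, 255, 197, 114, 25, 0, 0, 0, 0, 0, 0, 0, 0, 0, 0]
pad y push start (plate -y face, 25 out): [512.84402552 -68.2389739 ]
[513.40990527 -55.93414521 221.01258355]
```

{"api": "play_rows", "payload": {"steps": [[[-6.5, 3, 0], 0.9, 0], [[0, 0, 40], 0, 0], [[0, 0, 40], 0, 0], [[0, 0, 40], 0, 0], [[0, 0, 30], 0, 0]]}}

```text
t: 2.95
ee_pos: [514.3, -63.9, 69.9]
tcp_rot: [-2.525, -1.868, 0.001]
wrist_force: [-0.4, 0.5, -0.4]
opening: -0.001
grip_force: 0.0
```

{"api": "play_rows", "payload": {"steps": [[[0, 0, 12], 0, 0], [[0, 0, 3], 0, 0], [[0, 0, 0], 0, 0]]}}

```text
t: 3.32
ee_pos: [515.9, -63.0, 57.2]
tcp_rot: [2.523, 1.87, 0.001]
wrist_force: [0.5, 0.6, -0.4]
opening: -0.0
grip_force: 0.0
```

```bash
cat > n.py <<'E'
from h import *
q=np.load("nest.npz")
s,R,y=state();d=s["ee_pos"][:2]-q["seat"]
print("t %.2f nest xy %.1f %.1f z %.1f yaw %.2f open %.2f F nest"%(s["t"],d@q["X"],d@q["Y"],s["ee_pos"][2],np.degrees(y),s["opening"]),(np.array([q["X"]@s["wrist_force"][:2],q["Y"]@s["wrist_force"][:2],s["wrist_force"][2]])).round(1),"T",s["wrist_torque"].round(2))
E
python3 n.py
```

```text
t 3.33 nest xy -17.1 -83.7 z 57.2 yaw 73.10 open -0.00 F nest [ 0.3  0.7 -0.4] T [-0.03  0.03  0.01]
```

{"api": "play_rows", "payload": {"steps": [[[0, 0, 2], 0, 0], [[6, 0, 0], 0, 0], [[6, 0, 0], 0, 0], [[5, 0, 0], 0, 0], [[4, 0, 0], 0, 0]]}}

```text
t: 3.95
ee_pos: [521.5, -42.4, 54.5]
tcp_rot: [2.522, 1.871, -0.001]
wrist_force: [-0.4, -2.5, 2.9]
opening: -0.004
grip_force: 1.4
```

{"api": "play_rows", "payload": {"steps": [[[3, 0, 0], 0, 0], [[3, 0, 0], 0, 0], [[0, 0, 0], 0, 0]]}}

```text
t: 4.32
ee_pos: [523.2, -36.3, 54.3]
tcp_rot: [-2.523, -1.872, -0.001]
wrist_force: [0.3, -0.2, 0.4]
opening: -0.002
grip_force: 0.6
```

```bash
python3 n.py
```

```text
t 4.33 nest xy -18.0 -56.0 z 54.3 yaw 73.16 open -0.00 F nest [ 0.3 -0.2  0.4] T [-0.26 -0.04  0.03]
```

Pushing in contact with the plate; ease on in small steps until the stop takes it.

{"api": "play_rows", "payload": {"steps": [[[1, 0, 0], 0, 0], [[1, 0, 0], 0, 0], [[0, 0, 0], 0, 0]]}}

```text
t: 4.7
ee_pos: [523.4, -34.6, 54.2]
tcp_rot: [-2.523, -1.872, 0.0]
wrist_force: [-1.0, -2.0, 1.2]
opening: -0.001
grip_force: 1.0
```

{"api": "play_rows", "payload": {"steps": [[[0.7, 0, 0], 0, 0], [[0.7, 0, 0], 0, 0], [[0, 0, 0], 0, 0]]}}

```text
t: 5.08
ee_pos: [523.9, -33.2, 54.2]
tcp_rot: [-2.523, -1.872, -0.0]
wrist_force: [-0.4, -1.3, 0.7]
opening: 0.001
grip_force: 0.9
```

```bash
python3 n.py
```

```text
t 5.08 nest xy -18.1 -52.9 z 54.2 yaw 73.15 open 0.00 F nest [ 0.  -1.3  0.7] T [-0.34  0.1  -0.01]
```

{"api": "play_rows", "payload": {"steps": [[[0.7, 0, 0], 0, 0], [[0.7, 0, 0], 0, 0], [[0, 0, 0], 0, 0]]}}

```text
t: 5.45
ee_pos: [524.1, -32.7, 54.3]
tcp_rot: [2.523, 1.871, -0.002]
wrist_force: [-0.9, -5.3, 0.7]
opening: 0.001
grip_force: 2.5
```

{"api": "play_rows", "payload": {"steps": [[[0.7, 0, 0], 0, 0], [[0, 0, 0], 0, 0]]}}

```text
t: 5.7
ee_pos: [524.4, -32.6, 54.3]
tcp_rot: [2.522, 1.87, -0.003]
wrist_force: [-1.8, -6.9, 1.1]
opening: 0.004
grip_force: 3.3
```

```bash
python3 n.py;  python3 -c "
from h import *;cam('top','d');cam('scene','d2')
i=cv2.imread('pics/d2.png')[190:280,210:320];cv2.imwrite('pics/d3.png',cv2.resize(i,None,fx=6,fy=6,interpolation=2))"
```

```text
t 5.70 nest xy -17.9 -52.2 z 54.3 yaw 73.10 open 0.00 F nest [ 0.3 -7.2  1.1] T [-1.32  0.28 -0.04]
```

View pics/d3.png

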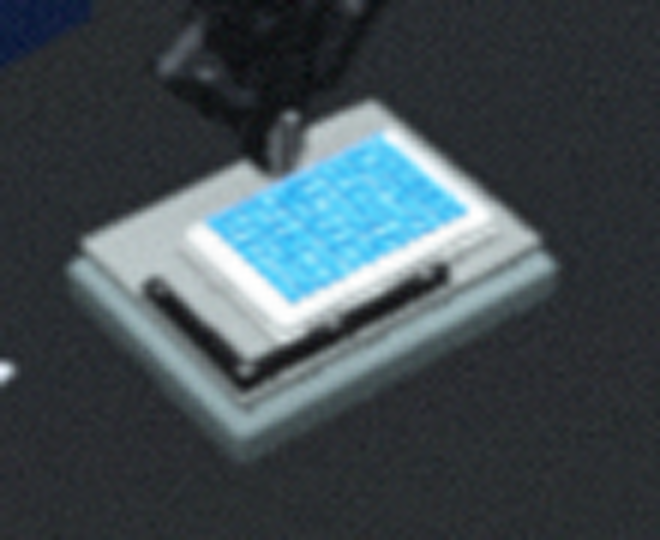

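The plate bears on the side stop (row of black at its near-right edge). Now round to the −x side.

{"api": "play_rows", "payload": {"steps": [[[-5, 0, 0], 0, 0], [[-15, 0, 0], 0, 0], [[0, -46, 0], 0, 0], [[0, -46, 0], 0, 0], [[0, 0, 0], 0, 0]]}}

```text
t: 6.42
ee_pos: [425.6, -22.6, 53.5]
tcp_rot: [-2.519, -1.869, 0.005]
wrist_force: [0.3, 0.9, 0.5]
opening: 0.003
grip_force: 0.0
```

{"api": "play_rows", "payload": {"steps": [[[38, 0, 0], 0, 0], [[38, 0, 0], 0, 0], [[0, 0, 0], 0, 0]]}}

```text
t: 6.8
ee_pos: [454.6, 50.2, 54.6]
tcp_rot: [2.519, 1.875, 0.004]
wrist_force: [0.7, -0.3, 0.2]
opening: 0.0
grip_force: 0.0
```

```bash
python3 n.py
```

```text
t 6.80 nest xy -108.6 6.9 z 54.6 yaw 73.33 open 0.00 F nest [ 0.7 -0.1  0.2] T [-0.04  0.02  0.04]
```

{"api": "play_rows", "payload": {"steps": [[[0, 6, 0], 0, 0], [[0, 6, 0], 0, 0], [[0, 5, 0], 0, 0], [[0, 4, 0], 0, 0], [[0, 3, 0], 0, 0]]}}

```text
t: 7.42
ee_pos: [475.2, 41.8, 54.1]
tcp_rot: [-2.523, -1.871, 0.002]
wrist_force: [-3.0, 1.2, 1.9]
opening: -0.0
grip_force: 1.4
```

{"api": "play_rows", "payload": {"steps": [[[0, 1.5, 0], 0, 0], [[0, 1.5, 0], 0, 0], [[0, 0, 0], 0, 0]]}}

```text
t: 7.8
ee_pos: [478.6, 41.0, 54.2]
tcp_rot: [2.523, 1.872, -0.0]
wrist_force: [-0.9, -1.1, -0.6]
opening: -0.001
grip_force: 0.7
```

```bash
python3 n.py
```

```text
t 7.80 nest xy -83.0 5.0 z 54.2 yaw 73.14 open -0.00 F nest [-0.5 -1.3 -0.6] T [-0.04  0.32 -0.05]
```

{"api": "play_rows", "payload": {"steps": [[[0, 1.5, 0], 0, 0], [[0, 1.5, 0], 0, 0], [[0, 0, 0], 0, 0]]}}

```text
t: 8.18
ee_pos: [482.0, 40.2, 54.4]
tcp_rot: [2.523, 1.872, 0.001]
wrist_force: [-1.0, -0.1, -1.4]
opening: 0.003
grip_force: 0.3
```

{"api": "play_rows", "payload": {"steps": [[[0, 0.8, 0], 0, 0], [[0, 0.8, 0], 0, 0], [[0, 0, 0], 0, 0]]}}

```text
t: 8.55
ee_pos: [483.1, 39.8, 54.4]
tcp_rot: [2.523, 1.872, 0.0]
wrist_force: [-3.0, 0.6, 1.5]
opening: -0.001
grip_force: 0.9
```

```bash
python3 n.py
```

```text
t 8.55 nest xy -78.3 5.2 z 54.4 yaw 73.15 open -0.00 F nest [-3.  -0.3  1.5] T [ 0.1   0.36 -0.03]
```

{"api": "play_rows", "payload": {"steps": [[[0, 0.8, 0], 0, 0], [[0, 0.8, 0], 0, 0], [[0, 0, 0], 0, 0]]}}

```text
t: 8.93
ee_pos: [484.7, 39.2, 54.3]
tcp_rot: [2.523, 1.872, 0.0]
wrist_force: [-1.1, 0.4, 1.7]
opening: 0.001
grip_force: 0.9
```

```bash
python3 n.py
```

```text
t 8.93 nest xy -76.6 5.1 z 54.3 yaw 73.14 open 0.00 F nest [-1.1  0.   1.7] T [ 0.09  0.42 -0.02]
```

{"api": "play_rows", "payload": {"steps": [[[0, 0.8, 0], 0, 0], [[0, 0.8, 0], 0, 0], [[0, 0, 0], 0, 0]]}}

```text
t: 9.3
ee_pos: [486.3, 38.7, 54.3]
tcp_rot: [2.523, 1.872, 0.0]
wrist_force: [-1.5, 0.9, 0.4]
opening: -0.001
grip_force: 0.8
```

{"api": "play_rows", "payload": {"steps": [[[0, 0.8, 0], 0, 0], [[0, 0, 0], 0, 0]]}}

```text
t: 9.55
ee_pos: [487.0, 38.5, 54.3]
tcp_rot: [2.523, 1.872, 0.0]
wrist_force: [-1.5, 0.8, -0.1]
opening: 0.001
grip_force: 0.8
```

```bash
python3 n.py
```

```text
t 9.55 nest xy -74.3 5.0 z 54.3 yaw 73.14 open 0.00 F nest [-1.6  0.3 -0.1] T [0.06 0.33 0.  ]
```

{"api": "play_rows", "payload": {"steps": [[[0, 0.8, 0], 0, 0], [[0, 0.8, 0], 0, 0], [[0, 0, 0], 0, 0]]}}

```text
t: 9.93
ee_pos: [488.7, 38.0, 54.3]
tcp_rot: [2.523, 1.871, 0.001]
wrist_force: [-1.4, 0.5, 0.1]
opening: -0.001
grip_force: 0.5
```

{"api": "play_rows", "payload": {"steps": [[[0, 0.8, 0], 0, 0], [[0, 0, 0], 0, 0]]}}

```text
t: 10.18
ee_pos: [489.2, 37.9, 54.3]
tcp_rot: [2.523, 1.872, 0.0]
wrist_force: [-1.2, 0.1, 0.1]
opening: 0.002
grip_force: 0.7
```

```bash
python3 n.py;python3 -c "
from h import *;cam('top','e');cam('scene','e2')
i=cv2.imread('pics/e2.png')[190:280,210:320];j=cv2.imread('pics/e.png')[145:245,240:340]
cv2.imwrite('pics/e3.png',np.hstack([cv2.resize(i,(440,360),interpolation=2),cv2.resize(j,(360,360),interpolation=2)]))"
```

```text
t 10.18 nest xy -71.9 5.1 z 54.3 yaw 73.14 open 0.00 F nest [-1.2 -0.2  0.1] T [ 0.05  0.32 -0.01]
```

View pics/e3.png

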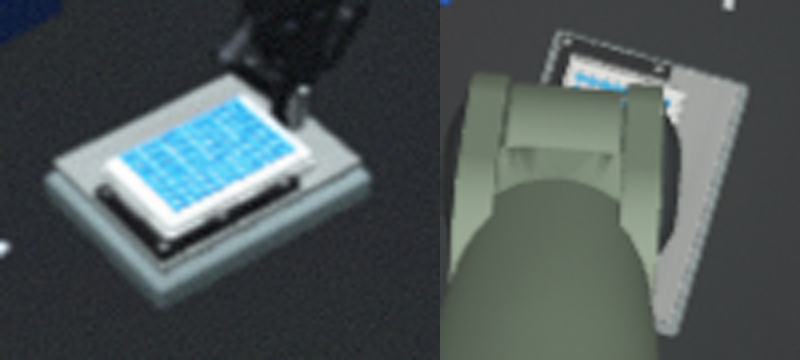

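The picture shows the plate nearly at the far stop (left crop, lower-left edge). A little further.

{"api": "play_rows", "payload": {"steps": [[[0, 0.8, 0], 0, 0], [[0, 0.8, 0], 0, 0], [[0, 0, 0], 0, 0]]}}

```text
t: 10.65
ee_pos: [490.9, 37.3, 54.3]
tcp_rot: [2.523, 1.871, 0.0]
wrist_force: [-0.5, 0.4, -0.2]
opening: 0.003
grip_force: 0.5
```

{"api": "play_rows", "payload": {"steps": [[[0, 0.8, 0], 0, 0], [[0, 0, 0], 0, 0]]}}

```text
t: 10.9
ee_pos: [491.5, 37.2, 54.3]
tcp_rot: [2.523, 1.872, 0.0]
wrist_force: [-1.8, 1.1, 1.2]
opening: 0.002
grip_force: 0.7
```

```bash
python3 n.py
```

```text
t 10.90 nest xy -69.6 5.1 z 54.3 yaw 73.14 open 0.00 F nest [-2.1  0.5  1.2] T [ 0.08  0.33 -0.04]
```

{"api": "play_rows", "payload": {"steps": [[[0, 0.8, 0], 0, 0], [[0, 0.8, 0], 0, 0], [[0, 0, 0], 0, 0]]}}

```text
t: 11.28
ee_pos: [493.2, 36.6, 54.3]
tcp_rot: [2.523, 1.872, 0.0]
wrist_force: [-1.7, 0.5, 0.4]
opening: 0.0
grip_force: 0.6
```

{"api": "play_rows", "payload": {"steps": [[[0, 0.8, 0], 0, 0], [[0, 0, 0], 0, 0]]}}

```text
t: 11.52
ee_pos: [493.2, 36.6, 54.2]
tcp_rot: [-2.522, -1.871, 0.001]
wrist_force: [-3.9, 0.9, 2.3]
opening: -0.004
grip_force: 1.7
```

```bash
python3 n.py
```

```text
t 11.53 nest xy -67.8 5.1 z 54.2 yaw 73.15 open -0.00 F nest [-4.  -0.2  2.3] T [0.22 0.68 0.02]
```

Stop reached (force rising, no motion). One firm nudge, then back off, lift and look.

{"api": "play_rows", "payload": {"steps": [[[0, 0.8, 0], 0, 0], [[0, 0.8, 0], 0, 0], [[0, 0, 0], 0, 0]]}}

```text
t: 11.9
ee_pos: [493.4, 36.6, 54.0]
tcp_rot: [-2.52, -1.871, 0.003]
wrist_force: [-6.7, 2.2, 5.7]
opening: 0.004
grip_force: 3.5
```

{"api": "play_rows", "payload": {"steps": [[[0, -5, 0], 0, 0], [[0, -25, -10], 0, 0], [[-20, 0, -50], 0, 0.6], [[-25, 35, -50], 0, 0.6], [[-25, 35, -56], 0, 0.6]]}}

```text
t: 12.52
ee_pos: [510.2, -38.0, 213.4]
tcp_rot: [2.521, 1.871, 0.003]
wrist_force: [1.9, 1.0, -0.1]
opening: 0.601
grip_force: 0.0
```

{"api": "play_rows", "payload": {"steps": [[[0, 30, 0], 0, 0.6], [[0, 0, 0], 0, 0.6], [[0, 0, 0], 0, 0.6]]}}

```text
t: 12.9
ee_pos: [537.0, -45.4, 210.7]
tcp_rot: [-2.523, -1.872, 0.001]
wrist_force: [0.3, -0.1, -0.3]
opening: 0.603
grip_force: 0.0
```

```bash
python3 n.py; python3 -c "
from h import *;c=cam('wrist','f');q=np.load('nest.npz')
P=[np.r_[q['seat']+q['X']*a+q['Y']*b,51.7] for a,b in((63.9,42.7),(-63.9,42.7),(-63.9,-42.7),(63.9,-42.7),(-100,-79))];print(proj(c,P).round(1).tolist())"
```

```text
t 12.90 nest xy -2.1 -60.8 z 210.7 yaw 73.15 open 0.60 F nest [ 0.3 -0.  -0.3] T [ 0.03 -0.    0.03]
[[360.8, 73.0], [218.9, 73.0], [223.7, 167.3], [355.3, 167.3], [189.6, 203.3]]
```

View pics/f.png

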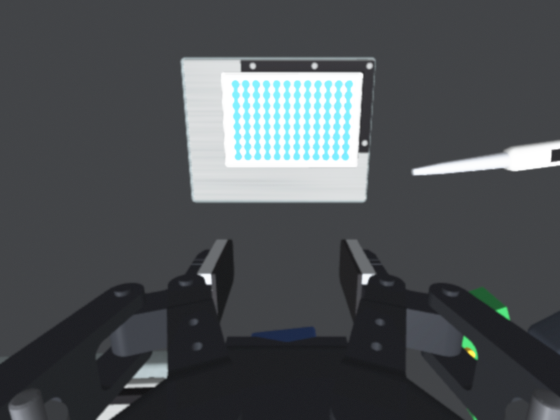

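The wrist view shows the plate (222..362, 72..167) snug in the black L, with no deck visible between. Check squareness numerically, and measure the roller in the first top view.

```bash
python3 - <<'E'
from m import *
c=pickle.load(open("pics/f.pkl","rb"));q=np.load("nest.npz");X,Y=q["X"],q["Y"];g=cv2.cvtColor(c["pixels"],cv2.COLOR_RGB2GRAY)
S=dict(left=((182,75),(190,190),(1,0),6),bot=((205,201),(360,201),(0,1),6),pl=((223,85),(226,155),(1,0),6),pb=((240,166),(345,166),(0,1),6),pr=((362,85),(358,145),(1,0),5),pt=((250,73),(345,73),(0,-1),5))
L=fit(c,S,{k:51.7+(1 if k[0]=='p' else 0) for k in S})
print([(k,round(float(yawof(L[k],73 if k in("left","pl","pr") else -17)),2)) for k in L],"size",dist(L["pl"],L["pr"]),dist(L["pt"],L["pb"]))
print("left edge to plate (36.1)",dist(L["left"],L["pl"]),"bot to plate(36.3)",dist(L["bot"],L["pb"]))
k=isect(L["left"],L["bot"]);print("seat from deck corner",k+100*X+79*Y,"was",q["seat"])
p=isect(L["pl"],L["pb"]);print("seat from plate corner",p+63.9*X+42.7*Y)
print(g[110,350:380].tolist(),g[55:82,300].tolist())
# roller/cradle, two views
d=pickle.load(open("a.pkl","rb"))
for n in("top","scene"):
    cc=d[n];m,bl=blobs(cc,(5,180,150),(20,255,255));
    for b in bl:
        r=cv2.minAreaRect(b)
        if cv2.contourArea(b)<900: print(n,np.round(r[0],1),np.round(r[1],1),round(r[2],1),"grip top z102",ray(cc,r[0],110).round(1))
E
```

```text
[('left', 73.15), ('bot', -16.77), ('pl', 73.0), ('pb', -16.66), ('pr', 73.15), ('pt', -16.91)] size 127.51345 85.786896
left edge to plate (36.1) 35.5529 bot to plate(36.3) 35.469017
seat from deck corner [559.11690444  12.80025588] was [556.59105568  12.12932723]
seat from plate corner [558.21643944  12.1257139 ]
[252, 255, 255, 254, 254, 255, 255, 255, 254, 247, 209, 113, 55, 55, 55, 54, 55, 54, 54, 52, 63, 87, 97, 79, 69, 68, 68, 68, 69, 69] [70, 85, 123, 152, 137, 104, 70, 59, 58, 59, 58, 58, 59, 57, 56, 57, 99, 192, 243, 250, 253, 254, 254, 255, 255, 253, 245]
top [174.8 246.2] [24.6  8.5] 7.6 grip top z102 [[409.1 277.8 110. ]]
scene [373. 225.] [22.4  7.2] 26.6 grip top z102 [[411.1 281.9 110. ]]
```

{"api": "play_rows", "payload": {"steps": [[[42, -41, 0], 0, 1], [[42, -41, 0], 0, 1], [[42, -41, 0], 0, 1], [[42, -41, 0], 0, 1], [[44, -43, 0], -8.5, 1]]}}

```text
t: 13.58
ee_pos: [399.0, 218.8, 211.1]
tcp_rot: [2.373, 2.059, 0.0]
wrist_force: [0.6, 0.8, -0.7]
opening: 0.997
grip_force: 0.0
```

{"api": "play_rows", "payload": {"steps": [[[0, 0, 0], 0, 1], [[0, 0, 0], 0, 1], [[0, 0, 0], 0, 1]]}}

```text
t: 13.95
ee_pos: [401.4, 216.3, 211.1]
tcp_rot: [2.38, 2.051, -0.0]
wrist_force: [-0.3, 0.0, 0.6]
opening: 0.996
grip_force: 0.0
```

```bash
python3 - <<'E'
from h import *
s,R,y=state();print(s["ee_pos"],np.degrees(y));c=cam("wrist","g");hsv=cv2.cvtColor(c["pixels"],cv2.COLOR_RGB2HSV)
for nm,lo,hi,z in(("orange",(5,180,100),(20,255,255),112),("blue",(105,150,60),(125,255,255),20)):
    m,bl=blobs(c,lo,hi,200)
    for b in bl[:3]:
        r=cv2.minAreaRect(b);B=cv2.boxPoints(r);W=ray(c,B,z);print(nm,cv2.contourArea(b),np.round(r[0],1),"px box",B.round(0).tolist(),ray(c,r[0],z).round(1),"sides",np.linalg.norm(W[1]-W[0]).round(1),np.linalg.norm(W[2]-W[1]).round(1),"yaws",[round(float(np.degrees(np.arctan2(*(W[i+1]-W[i])[1::-1]))),1) for i in(0,1)])
E
```

```text
[401.37687659 216.29683901 211.10332535] 81.50487964888994
orange 2425.5 [87.1 48. ] px box [[-4.0, 96.0], [38.0, -43.0], [179.0, 0.0], [136.0, 139.0]] [[277.4 348.7 112. ]] sides 100.0 94.4 yaws [52.0, -24.1]
orange 2084.0 [285.  117.5] px box [[271.0, 78.0], [299.0, 78.0], [299.0, 157.0], [271.0, 157.0]] [[409. 281. 112.]] sides 20.3 57.2 yaws [-8.5, -97.9]
blue 8308.0 [285.5 115. ] px box [[249.0, 55.0], [322.0, 55.0], [322.0, 175.0], [249.0, 175.0]] [[409.6 283.2  20. ]] sides 71.7 119.4 yaws [-8.5, -96.8]
blue 261.5 [544.6 218.4] px box [[528.0, 218.0], [530.0, 209.0], [562.0, 218.0], [559.0, 228.0]] [[680.5 129.6  20. ]] sides 10.8 38.6 yaws [77.0, -24.6]
```

View pics/g.png

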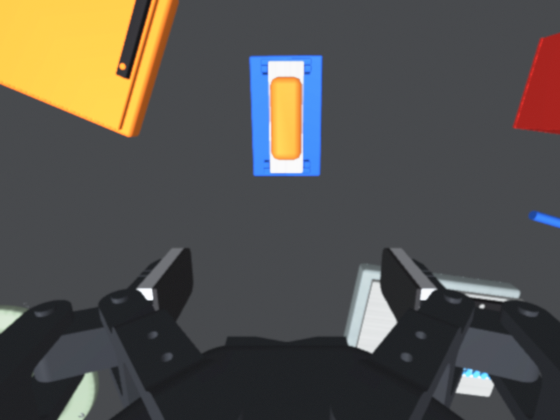

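The wrist view shows the roller in its cradle, the orange grip at (271..299, 78..157), well square to the tool. Approach.

{"api": "play_rows", "payload": {"steps": [[[35, -1, 0], 0, 1], [[30.5, -1, 0], 0, 1], [[0, 0, 45], 0, 1], [[0, 0, 45], 0, 1], [[0, 0, 30], 0, 1]]}}

```text
t: 14.62
ee_pos: [408.4, 280.9, 89.2]
tcp_rot: [-2.38, -2.05, 0.003]
wrist_force: [0.6, 0.2, 0.9]
opening: 0.998
grip_force: 0.0
```

{"api": "play_rows", "payload": {"steps": [[[0, 0, 14], 0, 1], [[0, 0, 5], 0, 1], [[0, 0, 0], 0, 1]]}}

```text
t: 15.0
ee_pos: [409.3, 282.5, 72.9]
tcp_rot: [2.378, 2.053, 0.002]
wrist_force: [0.4, -0.3, 0.4]
opening: 0.999
grip_force: 0.0
```

```bash
python3 -c "
from h import *
go([409.1,281.2,71],np.radians(81.5));s=state()[0];print(s['ee_pos'],s['wrist_force'])"
```

```text
tool yaw 81.60 deg; shift [-1.3 -0.   1.9] turn about tool z 0.10 final yaw 81.5
[409.30652209 282.46430486  72.85645371] [ 0.38002815 -0.28324608  0.4112453 ]
```

{"api": "play_rows", "payload": {"newtons": 80, "steps": [[[-1, 0, 2], 0, 1], [[0, 0, 0], 0, 0], [[0, 0, 0], 0, 0], [[0, 0, 0], 0, 0], [[0, 0, 0], 0, 0]]}}

```text
t: 15.62
ee_pos: [408.4, 281.6, 70.5]
tcp_rot: [-2.377, -2.054, -0.0]
wrist_force: [-1.3, -0.0, 2.1]
opening: 0.271
grip_force: 77.9
```

{"api": "play_rows", "payload": {"steps": [[[0, 0, 0], 0, 0], [[0, 0, 0], 0, 0]]}}

```text
t: 15.88
ee_pos: [408.4, 281.6, 70.4]
tcp_rot: [-2.377, -2.054, -0.001]
wrist_force: [-1.1, 0.4, 4.0]
opening: 0.269
grip_force: 78.0
```

```bash
python3 n.py; python3 -c "
from h import *
print(state()[0]['ee_pos'],state()[0]['wrist_torque'])"
```

```text
t 15.88 nest xy -220.0 214.9 z 70.4 yaw 81.64 open 0.27 F nest [-1.2  0.1  4. ] T [-0.04  0.26  0.06]
[408.43158286 281.58542496  70.44566737] [-0.03786854  0.25524828  0.05549592]
```

{"api": "play_rows", "payload": {"steps": [[[0, 0, -5], 0, 0], [[0, 0, -10], 0, 0], [[0, 0, -25], 0, 0], [[0, 0, -25], 0, 0], [[0, 0, -25], 8.5, 0]]}}

```text
t: 16.5
ee_pos: [408.0, 281.3, 161.3]
tcp_rot: [-2.527, -1.867, 0.001]
wrist_force: [0.5, 0.4, -3.2]
opening: 0.27
grip_force: 78.5
```

{"api": "play_rows", "payload": {"steps": [[[-35, 28, 0], 0, 0], [[-36, 28, 0], 0, 0], [[-36, 28, 0], 0, 0], [[-36, 28, 0], 0, 0], [[-36, 28, 0], 0, 0]]}}

```text
t: 17.12
ee_pos: [490.6, 68.1, 160.6]
tcp_rot: [-2.523, -1.872, -0.0]
wrist_force: [-0.0, 0.2, -3.2]
opening: 0.269
grip_force: 78.7
```

{"api": "play_rows", "payload": {"steps": [[[-35, 28, 0], 0, 0], [[0, 0, 0], 0, 0], [[0, 0, 0], 0, 0], [[0, 0, 0], 0, 0]]}}

```text
t: 17.62
ee_pos: [506.3, 28.9, 160.2]
tcp_rot: [-2.521, -1.873, 0.001]
wrist_force: [0.1, -0.4, -3.6]
opening: 0.27
grip_force: 79.1
```

```bash
python3 - <<'E'
from h import *
q=dict(np.load("nest.npz"));q["seat"]=np.array([557.5,12.3]);np.savez("nest.npz",**q)
E
python3 n.py; python3 -c "
from h import *;cam('scene','k');cam('wrist','k2')
i=cv2.imread('pics/k.png')[140:290,180:380];j=cv2.imread('pics/k2.png')
cv2.imwrite('pics/k3.png',np.hstack([cv2.resize(i,(400,300),interpolation=2),cv2.resize(j,(400,300))]))"
```

```text
t 17.62 nest xy -53.8 1.1 z 160.2 yaw 73.23 open 0.27 F nest [ 0.2 -0.4 -3.6] T [-0.01  0.   -0.  ]
```

View pics/k3.png

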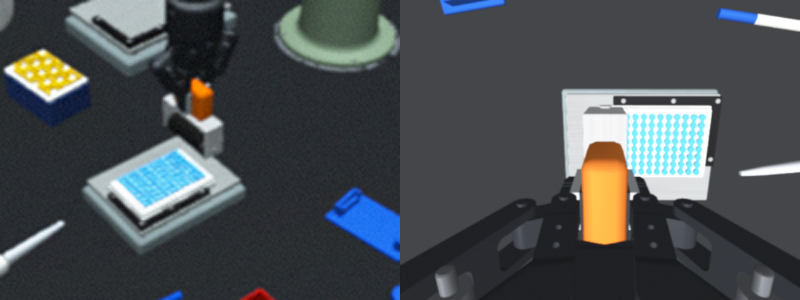

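{"api": "play_rows", "payload": {"steps": [[[-1, 1.5, 10], 0, 0], [[0, 0, 8], 0, 0], [[0, 0, 4], 0, 0], [[0, 0, 1], 0, 0], [[0, 0, 0], 0, 0]]}}

```text
t: 18.35
ee_pos: [508.2, 26.5, 137.2]
tcp_rot: [-2.523, -1.872, -0.0]
wrist_force: [-0.7, -0.4, -2.4]
opening: 0.272
grip_force: 79.3
```

{"api": "play_rows", "payload": {"steps": [[[0, 0, 1], 0, 0], [[0, 0, 0.5], 0, 0], [[0, 0, 0], 0, 0]]}}

```text
t: 18.73
ee_pos: [508.2, 26.5, 135.8]
tcp_rot: [2.523, 1.872, 0.0]
wrist_force: [-0.0, 0.3, -3.0]
opening: 0.27
grip_force: 79.3
```

```bash
python3 n.py
```

```text
t 18.73 nest xy -51.3 -0.7 z 135.8 yaw 73.14 open 0.27 F nest [-0.1  0.3 -3. ] T [-0.   -0.04  0.  ]
```

{"api": "play_rows", "payload": {"steps": [[[0, 0, 1], 0, 0], [[0, 0, 0], 0, 0]]}}

```text
t: 18.98
ee_pos: [508.2, 26.6, 134.7]
tcp_rot: [-2.523, -1.872, 0.0]
wrist_force: [-0.2, -0.0, -3.6]
opening: 0.271
grip_force: 79.3
```

{"api": "play_rows", "payload": {"steps": [[[0, 0, 1], 0, 0], [[0, 0, 0], 0, 0]]}}

```text
t: 19.23
ee_pos: [508.1, 26.5, 133.6]
tcp_rot: [-2.523, -1.872, 0.0]
wrist_force: [-0.6, -0.5, -3.6]
opening: 0.267
grip_force: 79.3
```

{"api": "play_rows", "payload": {"steps": [[[0, 0, 1], 0, 0], [[0, 0, 0], 0, 0]]}}

```text
t: 19.48
ee_pos: [508.1, 26.5, 132.6]
tcp_rot: [-2.523, -1.872, 0.0]
wrist_force: [-0.0, 0.1, -3.1]
opening: 0.271
grip_force: 79.3
```

{"api": "play_rows", "payload": {"steps": [[[0, 0, 1], 0, 0], [[0, 0, 0], 0, 0]]}}

```text
t: 19.73
ee_pos: [508.1, 26.6, 131.6]
tcp_rot: [-2.523, -1.872, 0.0]
wrist_force: [0.2, -0.2, -3.5]
opening: 0.27
grip_force: 79.3
```

{"api": "play_rows", "payload": {"steps": [[[0, 0, 1], 0, 0], [[0, 0, 0], 0, 0]]}}

```text
t: 19.98
ee_pos: [508.1, 26.6, 130.6]
tcp_rot: [-2.523, -1.872, 0.0]
wrist_force: [-0.9, -0.5, -3.6]
opening: 0.271
grip_force: 79.3
```

{"api": "play_rows", "payload": {"steps": [[[0, 0, 1], 0, 0], [[0, 0, 0], 0, 0]]}}

```text
t: 20.23
ee_pos: [508.1, 26.6, 129.6]
tcp_rot: [-2.523, -1.872, 0.0]
wrist_force: [-0.5, -0.2, -2.5]
opening: 0.269
grip_force: 79.3
```

{"api": "play_rows", "payload": {"steps": [[[0, 0, 0.8], 0, 0], [[0, 0, 0], 0, 0]]}}

```text
t: 20.48
ee_pos: [508.1, 26.5, 128.9]
tcp_rot: [-2.523, -1.872, 0.0]
wrist_force: [0.4, 0.1, -3.4]
opening: 0.269
grip_force: 79.3
```

{"api": "play_rows", "payload": {"steps": [[[0, 0, 0.8], 0, 0], [[0, 0, 0], 0, 0]]}}

```text
t: 20.72
ee_pos: [508.1, 26.5, 128.1]
tcp_rot: [-2.523, -1.872, 0.0]
wrist_force: [-0.3, 0.0, -3.8]
opening: 0.269
grip_force: 79.3
```

```bash
python3 n.py;python3 -c "
from h import *;cam('scene','l')
i=cv2.imread('pics/l.png')[170:280,210:330];cv2.imwrite('pics/l3.png',cv2.resize(i,(600,550),interpolation=2))"
```

```text
t 20.73 nest xy -51.4 -0.7 z 128.1 yaw 73.14 open 0.27 F nest [-0.3 -0.1 -3.8] T [ 0.02  0.03 -0.06]
```

View pics/l3.png

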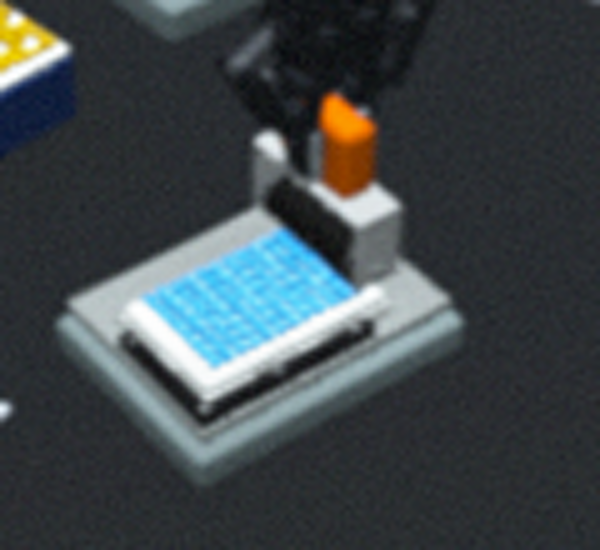

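The scene crop shows the drum just above the first strips, gap small; the deck must be a few mm lower than the image scale suggested. Continue down gently.

{"api": "play_rows", "payload": {"steps": [[[0, 0, 0.7], 0, 0], [[0, 0, 0], 0, 0]]}}

```text
t: 21.02
ee_pos: [508.1, 26.6, 127.4]
tcp_rot: [-2.523, -1.872, 0.0]
wrist_force: [0.7, -0.6, -2.8]
opening: 0.274
grip_force: 79.3
```

{"api": "play_rows", "payload": {"steps": [[[0, 0, 0.7], 0, 0], [[0, 0, 0], 0, 0]]}}

```text
t: 21.28
ee_pos: [508.2, 26.6, 126.7]
tcp_rot: [-2.523, -1.872, 0.0]
wrist_force: [0.2, 0.2, -2.9]
opening: 0.277
grip_force: 79.3
```

{"api": "play_rows", "payload": {"steps": [[[0, 0, 0.7], 0, 0], [[0, 0, 0], 0, 0]]}}

```text
t: 21.52
ee_pos: [508.1, 26.6, 126.0]
tcp_rot: [-2.523, -1.872, 0.0]
wrist_force: [0.0, 0.1, -3.5]
opening: 0.27
grip_force: 79.3
```

{"api": "play_rows", "payload": {"steps": [[[0, 0, 0.7], 0, 0], [[0, 0, 0], 0, 0]]}}

```text
t: 21.78
ee_pos: [508.1, 26.6, 125.3]
tcp_rot: [-2.523, -1.872, 0.0]
wrist_force: [-0.9, -1.0, -3.5]
opening: 0.274
grip_force: 79.3
```

{"api": "play_rows", "payload": {"steps": [[[0, 0, 0.7], 0, 0], [[0, 0, 0], 0, 0]]}}

```text
t: 22.02
ee_pos: [508.1, 26.5, 124.5]
tcp_rot: [-2.523, -1.872, 0.0]
wrist_force: [-0.2, -0.1, -2.8]
opening: 0.265
grip_force: 79.3
```

{"api": "play_rows", "payload": {"steps": [[[0, 0, 0.7], 0, 0], [[0, 0, 0], 0, 0]]}}

```text
t: 22.28
ee_pos: [508.4, 26.5, 124.1]
tcp_rot: [2.523, 1.872, 0.001]
wrist_force: [0.7, -0.6, -0.2]
opening: 0.272
grip_force: 79.5
```

Contact at TCP z ≈ 124.3. Press strip 1 home (≈121.2), watching force.

{"api": "play_rows", "payload": {"steps": [[[0, 0, 0.7], 0, 0], [[0, 0, 0.7], 0, 0]]}}

```text
t: 22.52
ee_pos: [509.2, 26.3, 123.4]
tcp_rot: [2.522, 1.871, 0.002]
wrist_force: [-0.4, -0.5, 5.2]
opening: 0.271
grip_force: 80.0
```

{"api": "play_rows", "payload": {"steps": [[[0, 0, 0.7], 0, 0], [[0, 0, 0.7], 0, 0]]}}

```text
t: 22.78
ee_pos: [508.1, 26.6, 121.8]
tcp_rot: [-2.523, -1.872, -0.0]
wrist_force: [-3.6, 0.5, 11.3]
opening: 0.274
grip_force: 81.1
```

{"api": "play_rows", "payload": {"steps": [[[0, 0, 0.7], 0, 0], [[0, 0, 0.3], 0, 0]]}}

```text
t: 23.02
ee_pos: [507.3, 26.9, 121.0]
tcp_rot: [-2.522, -1.871, 0.001]
wrist_force: [-5.5, 1.0, 16.1]
opening: 0.268
grip_force: 81.6
```

{"api": "play_rows", "payload": {"steps": [[[0, 0, 0.4], 0, 0], [[0, 0, 0], 0, 0]]}}

```text
t: 23.28
ee_pos: [507.3, 26.9, 121.0]
tcp_rot: [-2.522, -1.871, 0.001]
wrist_force: [-6.2, 0.3, 16.5]
opening: 0.273
grip_force: 81.9
```

{"api": "play_rows", "payload": {"steps": [[[0, 1, 0], 0, 0], [[0, 1, 0], 0, 0], [[0, 1, 0], 0, 0]]}}

```text
t: 23.65
ee_pos: [510.4, 26.0, 121.1]
tcp_rot: [-2.522, -1.872, 0.0]
wrist_force: [-4.9, 0.7, 16.7]
opening: 0.273
grip_force: 81.8
```

```bash
python3 n.py
```

```text
t 23.65 nest xy -49.1 -0.6 z 121.1 yaw 73.16 open 0.27 F nest [-4.9 -0.8 16.7] T [-0.02  1.15 -0.  ]
```

{"api": "play_rows", "payload": {"steps": [[[0, 1, 0.3], 0, 0], [[0, 1.2, 0], 0, 0], [[0, 1.2, 0], 0, 0], [[0, 1.2, 0], 0, 0]]}}

```text
t: 24.15
ee_pos: [515.9, 24.3, 121.0]
tcp_rot: [2.522, 1.871, 0.002]
wrist_force: [-5.1, 1.1, 17.3]
opening: 0.268
grip_force: 81.8
```

{"api": "play_rows", "payload": {"steps": [[[0, 1.2, 0], 0, 0], [[0, 1.2, 0], 0, 0], [[0, 1.2, 0], 0, 0], [[0, 1.2, 0], 0, 0]]}}

```text
t: 24.65
ee_pos: [520.1, 23.0, 121.1]
tcp_rot: [2.522, 1.872, 0.001]
wrist_force: [-4.1, -1.2, 16.0]
opening: 0.276
grip_force: 81.5
```

```bash
python3 n.py
```

```text
t 24.65 nest xy -38.9 -0.6 z 121.1 yaw 73.15 open 0.28 F nest [-3.6 -2.4 16. ] T [-0.03  0.98  0.02]
```

{"api": "play_rows", "payload": {"steps": [[[0, 1.4, 0.3], 0, 0], [[0, 1.4, 0], 0, 0], [[0, 1.4, 0], 0, 0], [[0, 1.4, 0], 0, 0], [[0, 1.4, 0], 0, 0]]}}

```text
t: 25.28
ee_pos: [526.6, 21.1, 120.9]
tcp_rot: [2.523, 1.872, 0.001]
wrist_force: [-6.0, 0.9, 17.9]
opening: 0.273
grip_force: 82.0
```

{"api": "play_rows", "payload": {"steps": [[[0, 1.4, 0], 0, 0], [[0, 1.4, 0], 0, 0], [[0, 1.4, 0], 0, 0], [[0, 1.4, 0], 0, 0], [[0, 1.4, 0], 0, 0]]}}

```text
t: 25.9
ee_pos: [533.6, 19.0, 120.9]
tcp_rot: [2.523, 1.872, 0.001]
wrist_force: [-5.9, -0.0, 17.6]
opening: 0.273
grip_force: 82.0
```

```bash
python3 n.py
```

```text
t 25.90 nest xy -24.9 -0.6 z 120.9 yaw 73.14 open 0.27 F nest [-5.6 -1.7 17.6] T [0.12 1.54 0.02]
```

{"api": "play_rows", "payload": {"steps": [[[0, 1.4, 0.2], 0, 0], [[0, 1.4, 0], 0, 0], [[0, 1.4, 0], 0, 0], [[0, 1.4, 0], 0, 0], [[0, 1.4, 0], 0, 0]]}}

```text
t: 26.52
ee_pos: [541.8, 16.5, 121.0]
tcp_rot: [2.521, 1.87, 0.004]
wrist_force: [-2.5, -0.7, 15.4]
opening: 0.271
grip_force: 81.2
```

{"api": "play_rows", "payload": {"steps": [[[0, 1.4, 0], 0, 0], [[0, 1.4, 0], 0, 0], [[0, 1.4, 0], 0, 0], [[0, 1.4, 0], 0, 0], [[0, 1.4, 0], 0, 0]]}}

```text
t: 27.15
ee_pos: [547.9, 14.7, 121.1]
tcp_rot: [2.521, 1.871, 0.003]
wrist_force: [-2.1, -0.0, 16.0]
opening: 0.271
grip_force: 81.4
```

{"api": "play_rows", "payload": {"steps": [[[0, 1.4, 0], 0, 0], [[0, 1.4, 0], 0, 0], [[0, 1.4, 0], 0, 0], [[0, 1.4, 0], 0, 0], [[0, 1.4, 0], 0, 0]]}}

```text
t: 27.78
ee_pos: [553.4, 13.0, 120.9]
tcp_rot: [2.523, 1.872, 0.001]
wrist_force: [-5.5, 0.4, 18.7]
opening: 0.272
grip_force: 82.2
```

```bash
python3 n.py
```

```text
t 27.77 nest xy -4.1 -0.5 z 120.9 yaw 73.15 open 0.27 F nest [-5.4 -1.2 18.7] T [0.03 1.24 0.02]
```

{"api": "play_rows", "payload": {"steps": [[[0, 1.4, 0.1], 0, 0], [[0, 1.4, 0], 0, 0], [[0, 1.4, 0], 0, 0], [[0, 1.4, 0], 0, 0], [[0, 1.4, 0], 0, 0]]}}

```text
t: 28.4
ee_pos: [559.8, 11.1, 120.8]
tcp_rot: [-2.523, -1.872, -0.001]
wrist_force: [-5.8, 0.8, 19.8]
opening: 0.272
grip_force: 82.1
```

{"api": "play_rows", "payload": {"steps": [[[0, 1.4, 0], 0, 0], [[0, 1.4, 0], 0, 0], [[0, 1.4, 0], 0, 0], [[0, 1.4, 0], 0, 0], [[0, 1.4, 0], 0, 0]]}}

```text
t: 29.02
ee_pos: [568.0, 8.6, 121.0]
tcp_rot: [2.522, 1.871, 0.003]
wrist_force: [-4.9, 0.6, 16.4]
opening: 0.273
grip_force: 81.8
```

{"api": "play_rows", "payload": {"steps": [[[0, 1.4, 0], 0, 0], [[0, 1.4, 0], 0, 0], [[0, 1.4, 0], 0, 0], [[0, 1.4, 0], 0, 0], [[0, 1.4, 0], 0, 0]]}}

```text
t: 29.65
ee_pos: [575.1, 6.4, 121.1]
tcp_rot: [2.521, 1.87, 0.004]
wrist_force: [-1.4, -0.6, 13.4]
opening: 0.272
grip_force: 81.1
```

```bash
python3 n.py
```

```text
t 29.65 nest xy 18.5 -0.5 z 121.1 yaw 73.14 open 0.27 F nest [-1.2 -1.  13.4] T [-0.19  0.31 -0.06]
```

{"api": "play_rows", "payload": {"steps": [[[0, 1.4, 0.3], 0, 0], [[0, 1.4, 0], 0, 0], [[0, 1.4, 0], 0, 0], [[0, 1.4, 0], 0, 0], [[0, 1.4, 0], 0, 0]]}}

```text
t: 30.28
ee_pos: [581.1, 4.6, 121.0]
tcp_rot: [2.521, 1.871, 0.003]
wrist_force: [-3.6, -0.7, 16.8]
opening: 0.27
grip_force: 81.7
```

{"api": "play_rows", "payload": {"steps": [[[0, 1.4, 0], 0, 0], [[0, 1.4, 0], 0, 0], [[0, 1.4, 0], 0, 0], [[0, 1.4, 0], 0, 0], [[0, 1.4, 0], 0, 0]]}}

```text
t: 30.9
ee_pos: [586.8, 2.9, 120.8]
tcp_rot: [2.523, 1.872, 0.001]
wrist_force: [-6.3, 0.8, 19.2]
opening: 0.269
grip_force: 82.2
```

```bash
python3 n.py
```

```text
t 30.90 nest xy 30.8 -0.4 z 120.8 yaw 73.15 open 0.27 F nest [-6.3 -1.1 19.2] T [ 0.2   1.61 -0.01]
```

{"api": "play_rows", "payload": {"steps": [[[0, 1.4, 0.2], 0, 0], [[0, 1.4, 0], 0, 0], [[0, 1.4, 0], 0, 0], [[0, 1.4, 0], 0, 0], [[0, 1.4, 0], 0, 0]]}}

```text
t: 31.52
ee_pos: [593.8, 0.8, 120.7]
tcp_rot: [2.523, 1.872, 0.002]
wrist_force: [-6.8, 0.3, 19.0]
opening: 0.272
grip_force: 82.2
```

{"api": "play_rows", "payload": {"steps": [[[0, 1.4, 0], 0, 0], [[0, 1.4, 0], 0, 0], [[0, 1.4, 0], 0, 0], [[0, 1.4, 0], 0, 0], [[0, 1.4, 0], 0, 0]]}}

```text
t: 32.15
ee_pos: [602.5, -1.8, 121.0]
tcp_rot: [2.52, 1.87, 0.005]
wrist_force: [-1.5, -1.1, 15.4]
opening: 0.272
grip_force: 81.2
```

```bash
python3 n.py
```

```text
t 32.15 nest xy 47.2 -0.4 z 121.0 yaw 73.14 open 0.27 F nest [-1.2 -1.5 15.4] T [-0.16  0.34 -0.04]
```

{"api": "play_rows", "payload": {"steps": [[[0, 1.2, 0.3], 0, 0], [[0, 1.2, 0.2], 0, 0], [[0, 0.6, 0], 0, 0], [[0, 0, 0], 0, 0]]}}

```text
t: 32.65
ee_pos: [606.1, -2.9, 121.0]
tcp_rot: [2.519, 1.869, 0.007]
wrist_force: [-0.5, -0.4, 17.0]
opening: 0.267
grip_force: 81.5
```

```bash
python3 n.py
```

```text
t 32.65 nest xy 51.0 -0.4 z 121.0 yaw 73.13 open 0.27 F nest [-0.3 -0.5 17. ] T [-0.24  0.12 -0.03]
```

The last strip bears at the same height as the others. Lift straight off and carry the roller back.

{"api": "play_rows", "payload": {"steps": [[[0, 0, -4], 0, 0], [[0, 0, -10], 0, 0], [[0, 0, -20], 0, 0], [[0, 0, -15], 0, 0], [[0, 0, 0], 0, 0]]}}

```text
t: 33.28
ee_pos: [604.1, -2.3, 167.9]
tcp_rot: [2.522, 1.871, 0.002]
wrist_force: [-0.2, 0.6, -3.2]
opening: 0.273
grip_force: 79.3
```

{"api": "play_rows", "payload": {"steps": [[[30, -38, 0], 0, 0], [[30, -38, 0], 0, 0], [[30, -38, 0], 0, 0], [[30, -38, 0], 0, 0], [[30, -38, 0], 0, 0]]}}

```text
t: 33.9
ee_pos: [463.5, 197.4, 166.1]
tcp_rot: [-2.523, -1.871, 0.001]
wrist_force: [0.4, 0.2, -2.7]
opening: 0.27
grip_force: 79.8
```

{"api": "play_rows", "payload": {"steps": [[[30, -38, 0], 0, 0], [[30, -38, 0], 0, 0], [[0, 0, 0], -8.5, 0], [[0, 0, 0], 0, 0], [[0, 0, 0], 0, 0]]}}

```text
t: 34.52
ee_pos: [409.7, 275.4, 166.5]
tcp_rot: [-2.38, -2.05, 0.001]
wrist_force: [0.5, 0.2, -2.8]
opening: 0.273
grip_force: 79.9
```

```bash
python3 n.py;python3 - <<'E'
from m import *
go([408.4,281.6,85],np.radians(81.64))
# roller pose in hand and cradle, plus orange grip before (g) vs now
c=cam("wrist","p");s,R,y=state()
m,bl=blobs(c,(5,180,100),(20,255,255),300)
for b in bl[:2]: print("orange",cv2.contourArea(b),cv2.boundingRect(b))
t=cam("top","p2")
E
```

```text
t 34.52 nest xy -217.8 208.9 z 166.5 yaw 81.49 open 0.27 F nest [ 0.4  0.3 -2.8] T [-0.02  0.03  0.02]
tool yaw 81.49 deg; shift [ 5.9 -2.2 81.5] turn about tool z -0.15 final yaw 81.6
orange 7982.0 (254, 200, 65, 143)
orange 3633.0 (24, 0, 144, 203)
```

{"api": "play_rows", "payload": {"steps": [[[6, -2.2, 20], 0, 0], [[0, 0, 35], 0, 0], [[0, 0, 15], 0, 0], [[0, 0, 0], 0, 0], [[0, 0, 0], 0, 0]]}}

```text
t: 35.25
ee_pos: [409.3, 282.3, 97.8]
tcp_rot: [2.378, 2.053, 0.002]
wrist_force: [-0.0, -0.1, -2.7]
opening: 0.27
grip_force: 79.6
```

```bash
python3 - <<'E'
from m import *
go([408.4,281.6,70.4],np.radians(81.64))
for f in("k2","p"):
    c=pickle.load(open(f"pics/{f}.pkl","rb"));m,bl=blobs(c,(5,180,100),(20,255,255),300)
    b=[b for b in bl if 230<cv2.boundingRect(b)[0]<300][0];print(f,cv2.boundingRect(b),np.round(cv2.fitEllipse(b)[0],1),round(cv2.fitEllipse(b)[2],2))
E
```

```text
tool yaw 81.61 deg; shift [-0.8 -0.8 27.4] turn about tool z -0.03 final yaw 81.6
k2 (254, 200, 65, 143) [286.1 273. ] 0.16
p (254, 200, 65, 143) [286.1 273. ] 0.19
```

No slip in the hand. Lower to just above the lips, correcting xy.

{"api": "play_rows", "payload": {"steps": [[[-0.8, -0.8, 10], 0, 0], [[0, 0, 6], 0, 0], [[0, 0, 0], 0, 0], [[0, 0, 0], 0, 0]]}}

```text
t: 35.75
ee_pos: [407.5, 281.5, 80.9]
tcp_rot: [2.377, 2.054, 0.0]
wrist_force: [-0.1, -0.4, -3.0]
opening: 0.269
grip_force: 79.9
```

```bash
python3 -c "
from h import *
go([408.4,281.6,70.4],np.radians(81.64))"
```

```text
tool yaw 81.64 deg; shift [ 0.3  0.9 10.5] turn about tool z 0.00 final yaw 81.6
```

{"api": "play_rows", "payload": {"steps": [[[0.3, 0.9, 2], 0, 0], [[0, 0, 3], 0, 0], [[0, 0, 2], 0, 0], [[0, 0, 0], 0, 0]]}}

```text
t: 36.25
ee_pos: [408.2, 281.5, 73.6]
tcp_rot: [-2.377, -2.054, 0.001]
wrist_force: [-0.5, -0.2, -3.3]
opening: 0.271
grip_force: 79.9
```

{"api": "play_rows", "payload": {"steps": [[[0, 0, 1.5], 0, 0], [[0, 0, 1], 0, 0], [[0, 0, 0], 0, 0]]}}

```text
t: 36.62
ee_pos: [408.3, 281.6, 71.3]
tcp_rot: [2.377, 2.054, -0.0]
wrist_force: [-0.3, -0.4, -2.9]
opening: 0.274
grip_force: 79.9
```

```bash
python3 n.py; python3 -c "
from h import *
go([408.4,281.6,70.4],np.radians(81.64))"
```

```text
t 36.62 nest xy -220.9 214.4 z 71.3 yaw 81.64 open 0.27 F nest [-0.2 -0.5 -2.9] T [-0.02 -0.02  0.09]
tool yaw 81.64 deg; shift [0.  0.1 0.9] turn about tool z 0.00 final yaw 81.6
```

{"api": "play_rows", "payload": {"steps": [[[0, 0, 0.7], 0, 0], [[0, 0, 0.4], 0, 0], [[0, 0, 0], 0, 0]]}}

```text
t: 37.0
ee_pos: [408.5, 281.6, 70.5]
tcp_rot: [2.377, 2.054, 0.001]
wrist_force: [0.0, -0.8, 0.1]
opening: 0.268
grip_force: 80.7
```

```bash
python3 n.py
```

```text
t 37.00 nest xy -220.8 214.5 z 70.5 yaw 81.64 open 0.27 F nest [ 0.3 -0.8  0.1] T [-0.1   0.26  0.07]
```

{"api": "play_rows", "payload": {"newtons": 20, "steps": [[[0, 0, 0], 0, 0.3], [[0, 0, 0], 0, 0.35], [[0, 0, 0], 0, 0.5], [[0, 0, 0], 0, 0.8], [[0, 0, 0], 0, 1]]}}

```text
t: 37.62
ee_pos: [408.4, 281.6, 70.2]
tcp_rot: [-2.377, -2.054, -0.0]
wrist_force: [-0.5, 0.2, -0.6]
opening: 0.904
grip_force: 0.0
```

{"api": "play_rows", "payload": {"steps": [[[0, 0, 0], 0, 1], [[0, 0, -15], 0, 1], [[0, 0, -40], 0, 1], [[0, 0, -50], 0, 1], [[-50, 0, -36], 0, 1]]}}

```text
t: 38.25
ee_pos: [402.8, 233.6, 214.7]
tcp_rot: [2.372, 2.057, 0.008]
wrist_force: [1.8, -0.7, 0.4]
opening: 1.0
grip_force: 0.0
```

{"api": "play_rows", "payload": {"steps": [[[-45, 25, 0], 0, 1], [[-45, 25, 0], 0, 1], [[-45, 25, 0], 0, 1], [[-45, 25, 0], 0, 1], [[0, 0, 0], 0, 1]]}}

```text
t: 38.88
ee_pos: [475.3, 36.6, 212.3]
tcp_rot: [2.382, 2.046, 0.002]
wrist_force: [0.2, 0.4, -0.2]
opening: 1.003
grip_force: 0.0
```

```bash
python3 n.py; python3 - <<'E'
from h import *
w=cam('wrist','z1');s=cam('scene','z2');t=cam('top','z3');a=pickle.load(open('a.pkl','rb'))
cr=lambda c:cv2.resize(c["pixels"][180:280,205:405,::-1],(400,200),interpolation=2)
ct=lambda c:cv2.resize(c["pixels"][140:280,150:350,::-1],(400,280),interpolation=2)
top=np.hstack([cr(a["scene"]),cr(s)]);W=cv2.resize(w["pixels"][:,:,::-1],(400,300))
b=np.hstack([cv2.copyMakeBorder(ct(t),0,20,0,0,0),W]);cv2.imwrite('pics/z4.png',np.vstack([top,b]))
for nm,lo,hi in(("red",(0,180,100),(4,255,255)),("green",(50,120,60),(75,255,255)),("yellow",(22,150,120),(32,255,255)),("orange",(5,180,150),(20,255,255))):
    for c in(a["scene"],s):
        print(nm,[np.round(cv2.minAreaRect(k)[0],1).tolist() for k in blobs(c,lo,hi,60)[1][:3]])
E
```

```text
t 38.88 nest xy -85.7 -0.6 z 212.3 yaw 81.33 open 1.00 F nest [ 0.   0.4 -0.2] T [0.05 0.04 0.01]
red [[304.5, 314.5]]
red [[304.7, 314.6]]
green [[140.5, 219.4]]
green [[140.5, 219.4]]
yellow [[202.6, 175.4]]
yellow [[202.7, 175.2]]
orange [[434.4, 224.7], [373.0, 225.0]]
orange [[434.5, 225.0], [373.2, 224.6]]
```

View pics/z4.png

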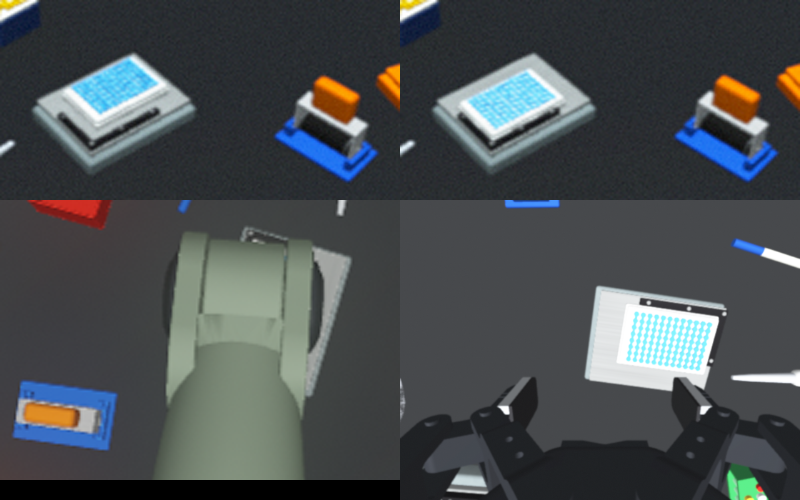

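The roller stands in its cradle (right of the scene crop) and the other objects are unmoved. One numerical check of the plate's seating from the earlier view pose.

{"api": "play_rows", "payload": {"steps": [[[0, 0, 0], 8.2, 0.6], [[-30, 42, 0], 0, 0.6], [[-30, 42, 0], 0, 0.6], [[0, 0, 0], 0, 0.6], [[0, 0, 0], 0, 0.6]]}}

```text
t: 39.65
ee_pos: [536.4, -40.5, 211.1]
tcp_rot: [-2.516, -1.88, 0.001]
wrist_force: [0.4, -0.3, -0.4]
opening: 0.601
grip_force: 0.0
```

```bash
python3 n.py; python3 - <<'E'
from m import *
c=cam("wrist","y");f=pickle.load(open("pics/f.pkl","rb"))
# compare strip rows & plate/stop edges
for nm,k in(("before",f),("now",c)):
    hsv=cv2.cvtColor(k["pixels"],cv2.COLOR_RGB2HSV);g=cv2.cvtColor(k["pixels"],cv2.COLOR_RGB2GRAY)
    m=((g>235)|((hsv[...,1]>80)&(hsv[...,2]>150))).astype(np.uint8)*255;m[:40]=0;m[195:]=0;m[:,:150]=0;m[:,395:]=0
    b=max(cv2.findContours(cv2.morphologyEx(m,2,np.ones((3,3))),0,1)[0],key=cv2.contourArea);x,y,w,h=cv2.boundingRect(b);print(nm,x,y,w,h)
    L=fit(k,dict(pl=((x+1,y+15),(x+3,y+h-15),(1,0),5),pb=((x+20,y+h-1),(x+w-20,y+h-1),(0,1),5),pr=((x+w-1,y+12),(x+w-4,y+h-25),(1,0),4),pt=((x+30,y),(x+w-15,y),(0,-1),4)),dict(pl=44,pb=44,pr=44,pt=44))
    print({q:round(float(yawof(L[q],73 if q in("pl","pr") else -17)),2) for q in L},"row profile to stop",g[y+40,x+w-6:x+w+8].tolist(),g[y-8:y+6,x+w//2].tolist())
    m2=cv2.inRange(hsv,(85,90,120),(115,255,255));m2[:y]=0;m2[y+h:]=0;m2[:,:x]=0;m2[:,x+w:]=0
    p=m2[y+20:y+h-20].sum(0)/255.;u=np.nonzero(p)[0];lab=np.split(u,np.nonzero(np.diff(u)>1)[0]+1)
    cen=np.array([(p[l]@l)/p[l].sum() for l in lab]);print(len(cen),"pitch px",np.diff(cen).round(2).tolist(),"span",(cen[-1]-cen[0]).round(2))
E
```

```text
t 39.65 nest xy -4.9 -56.6 z 211.1 yaw 73.53 open 0.60 F nest [ 0.5 -0.1 -0.4] T [ 0.02  0.02 -0.04]
before 221 72 141 95
{'pl': 72.77, 'pb': -16.65, 'pr': 73.14, 'pt': -16.91} row profile to stop [255, 255, 253, 243, 190, 100, 55, 55, 55, 54, 54, 54, 54, 54] [58, 58, 58, 58, 58, 57, 57, 99, 190, 240, 246, 253, 254, 254]
12 pitch px [9.95, 10.07, 10.04, 10.08, 9.99, 10.0, 10.11, 10.0, 10.03, 10.14, 9.99] span 110.41
now 224 77 140 95
{'pl': 72.68, 'pb': -17.63, 'pr': 72.93, 'pt': -16.66} row profile to stop [255, 255, 254, 248, 207, 110, 55, 54, 54, 54, 53, 54, 53, 54] [58, 58, 58, 58, 57, 57, 57, 59, 108, 199, 242, 246, 253, 254]
11 pitch px [9.83, 9.91, 9.89, 9.9, 9.91, 9.88, 9.88, 9.84, 9.87, 14.9] span 103.82
```

The plate is still flush with both stops. The strip spacing in the image has shrunk evenly, which fits all twelve strips dropping about 3 mm. Handing in.

```bash
python3 -c "
from plant import robot;print(robot.sign_off())"
```

```text
the job is handed in; nothing more can be done
None
```

I handed the job in at about 40 s: the plate is against both stops, all twelve strips were rolled in one unbroken pass at about 17–23 N, and the roller is back in its cradle; sign-off returned no verdict, and that every strip is fully home is inferred from steady roller height and the camera check.

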